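# Pass two machine grips through the tattoo studio's pass box

## Task

Send the two steel machine grips through the pass box. First press the inner sash firmly down by its tab until you can feel that it is fully shut (it may be jammed a little open), and only then slide the top hatch fully open; drop the grips one by one upright into the two rack pockets inside, one in each, and slide the hatch shut again. The inner sash must stay shut from the moment the hatch leaves its place, do not hammer on it, and leave everything else on the table where it stands.

Things in the scene. Friction and masses are not known exactly. Their poses are not given: they have to be found in the camera images.
- passbox: White box fixed to the table, 150 (x) x 260 (y) x 108 mm high; origin at the centre of its underside (0 to 15 mm above the table), z up. Roof opening 110 (x) x 122 (y) mm, y = -118 to +4 mm, under the sliding hatch (outer door); the roof beyond is fixed. The -y end is a doorway to the clean side, closed by the sash (inner door). Rails 12 mm high on the roof at x = +-70 mm.
- hatch (a joint): Outer door: flat aluminium plate 132 x 130 x 6 mm on the roof (underside 1 mm above the roof). Its value is the travel in m along the box's +y: 0 = shut (end stop), 0.118 = fully open (end stop). Drags with about 3 N and stays where left.
- hatch_knob (a point): Centre of the top of the hatch's square black knob, 26 x 26 mm and 36 mm tall above the plate, faces parallel to the box's sides. When shut it is at x 0, y -57 mm of the box, its top 151 mm above the box origin.
- sash: Inner door: steel sash 132 wide, 6 thick, 112 mm tall, sliding vertically outside the box's -y end. Origin mid lower edge: 6 mm above the box origin when shut (hard stop). Starts 0 to 22 mm up and stays: the guides drag, about 7 N from above moves it down, so a light touch feels solid even if ajar. A kept firm press (12 N or more) that no longer moves it proves it shut. Over 50 N is too much.
- sash_tab (a point): Centre of the top face of the sash's black tab, a ledge 64 (box x) x 30 (box y) x 10 mm at its upper edge. 128 mm above the box origin when fully shut, at x 0, y -147 mm of the box; it rises with the sash. Free from above.
- pocket0 (a point): Centre of the floor of the rack pocket nearer the sash, inside the box: 38 x 38 mm clear, 30 mm deep, floor 6 mm above the box origin, at x 0, y -90 mm of the box, axes as the box.
- pocket1 (a point): The same for the other pocket, at x 0, y -34 mm of the box.
- grip_a: Stainless machine grip: plain steel cylinder 24 mm diameter, 85 mm tall, with five dark rings on its lower half, about 130 g, standing upright and loose on the table. Origin at the centre of its underside, z up along it.
- grip_b: The other, identical grip.
- ink_a: Bystander: small ink bottle, 32 mm diameter, 78 mm tall with a black cap, dark with paper label; origin under its centre.
- ink_b: Bystander: identical ink bottle.
- ointment_jar: Bystander: low white jar, 56 mm diameter, 40 mm tall; origin under its centre.
- paper_cup: Bystander: paper cup, 80 mm diameter, 100 mm tall; origin under its centre.
Things that resemble listed ones, but are neither listed nor needed, are in the scene too. Leave any blue or purple look-alike of the grip_a alone.

How it is judged:
By the outcome, as a careful person would: the job done as asked, in the order asked, and still so for the second after the job is handed in, with the robot touching nothing.
It also fails if it takes over 72 s, if anything falls off the work surface, if the arm or the gripper's body presses on something with over 40 N, if the wrist force passes 120 N, or if a joint passes its speed limit or range.

## Robot

A 6-joint arm with a two-finger parallel gripper is mounted at the origin on the work surface. World frame = base frame: x ahead of the robot, y to its left, z up, the work surface at z = 0. Lengths are in m, angles in rad, forces in N, time in s.
With the tool pointing down it reaches from about 0.325 to 0.85 m from the base axis. Payload 4.4 kg.
Tool frame: the origin (TCP) lies between the finger pads; the fingertips stand 25 mm ahead of it and the grasp point (between the pads) lies 6 mm ahead of it; z points along the fingers, y is the line along which they close (so a half turn about z gives the same grasp; the last joint's range is limited). The gripper opens to 94 mm and grips with 3 to 60 N. Pads are 16 mm wide; open, the fingers measure 119 mm over their backs; the gripper's body (75 mm by 177 mm) begins 78 mm behind the grasp point.
Start: joints at [1.167, 0.207, 1.542, -0, 1.393, -0.15], TCP at [0.144, 0.557, 0.196] pointing down, gripper open.
Joint ranges: [-2.73, 2.73], [-0.86, 2.22], [0.23, 2.46], [-1.11, 4.25], [0.08, 2.63], [-2.82, 2.82]. Speed limits (rad/s): [2.79, 2.79, 3.14, 3.14, 3.14, 3.14].

## Interface

Orientations are given as a unit quaternion [w, x, y, z].
In Python, from workcell import read_state, snapshot, calibration, hand_in gives the robot as it stands.
- The arm moves only by the shell command python3 -m jog 'ROWS' [FORCE]. ROWS is JSON, a list of rows, each a list of 7 numbers: the turn, a rotation vector about the tool's x, y, z in units of 90 degrees (1.0 is 90 degrees), then the shift along the tool's x, y, z in units of 50 cm (1.0 is 50 cm), then the closure, from -1 (fully open) to 1 (shut), so that 0 is half open. A call has 1 to 5 rows; each row is the pose to reach, as a shift and turn from the pose commanded when the call began, along the tool's axes at that moment; what a row does not reach only later rows make up. A row lasts 1/10 s, in which the tool goes at most 50 mm and 8.59 degrees, less where a joint would pass 70% of its speed; a pose out of reach is approached as far as the arm can. A call with a number of a shift or a turn outside -1 to 1 is refused whole. A call with a gripper value outside its range is refused whole. The fingers move at their own pace and stop on an object; FORCE is the grip in N (left out, the last holds). Time passes only in rows, so rows that repeat a pose let the fingers close. It gives the time, the measured TCP pose, the force, the opening and the grip force at its end, in the units of the state.
- read_state(): the state, without advancing time (a new reading comes with each control period).
- snapshot(name): name is "scene" or "top"; returns the picture (420x560x3 uint8, red, green, blue); there is no depth.
- calibration(name): a dict with "fx", "fy", "cx", "cy" (pixels), "origin" and "attitude" of the camera in the world. Camera axes: x right, y down, z forward; pixel columns grow to the right and rows downward; lengths in m; the calibration is good to about 2 mm. A picture is of the moment at which its call begins. calibration takes no time and is no camera call.
- hand_in(): hands the job in; it is judged then, once.
The state is a dict: "time_s": time; "q": joint angles; "joint_velocities": joint speeds; "tau": joint torques, N m; "tcp_pos": TCP position; "orientation": TCP orientation; "contact_force": force on the tool from outside, world axes, zero at the start; "torque": the same for the moment, N m; "opening": finger opening in m; "gripper_force": force on a finger pad.
Only numpy, scipy, OpenCV 4.12 (cv2) and the standard library are available. Lean on these libraries where they do the work, as an engineer would, in place of code of your own. Each camera call takes 0.05 s, during which the arm holds its last target. There are 200 camera calls.

## Working session

There is one attempt and no reset: what is moved stays moved. The work goes in short steps, Python scripts to look and compute and a shell command to move; the robot and the scene stay as the last step left them, time stands still between calls to the robot, and variables do not carry over. Pictures are saved under pics/ and viewed, at most 10 in all, crops included, and the job is handed in when it is done.

```bash
mkdir -p pics
python3 - <<'E'
from workcell import *
import cv2
for n in("scene","top"):
    cv2.imwrite(f"pics/{n}0.png",cv2.resize(snapshot(n)[:,:,::-1],(784,588),interpolation=cv2.INTER_CUBIC)); print(calibration(n))
print(read_state())
E
```

```text
{'fx': 461.30391672208697, 'fy': 461.30391672208697, 'cx': 277.58111547286046, 'cy': 212.91087996516947, 'origin': array([1.27860439, 0.15372276, 0.79858559]), 'attitude': array([-0.26935278,  0.60852608,  0.68259257, -0.30201403])}
{'fx': 443.6475334763365, 'fy': 443.6475334763365, 'cx': 278.2499837218261, 'cy': 215.1299502760285, 'origin': array([0.46693587, 0.07383678, 1.11551772]), 'attitude': array([-0.02373457,  0.71294425, -0.69919666,  0.04765709])}
{'time_s': 0.1, 'q': array([ 1.16747996e+00,  2.07342047e-01,  1.54277080e+00, -2.79803326e-05,
        1.39348244e+00, -1.50501165e-01]), 'joint_velocities': array([ 0.00119349, -0.00229735, -0.00174942, -0.00048854, -0.00183648,
        0.00134965]), 'tau': array([ 8.39238328e-05, -3.71862638e+01, -2.82295775e+01,  7.01966579e-02,
        3.10592854e-02, -3.58207910e-05]), 'tcp_pos': array([0.1435575 , 0.55603988, 0.19462192]), 'orientation': array([-2.60498480e-04,  1.26068702e-01,  9.92021008e-01, -9.66931712e-04]), 'contact_force': array([-0.4845167 ,  0.11476136, -0.46862055]), 'torque': array([0.0439649 , 0.01819386, 0.01205695]), 'gripper_force': 0.0, 'opening': 0.09399464919292698}
```

View pics/scene0.png

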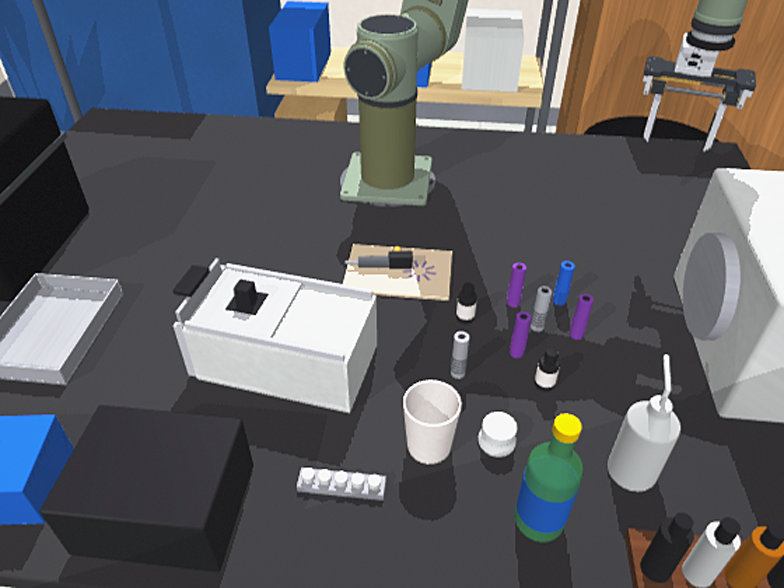

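View pics/top0.png

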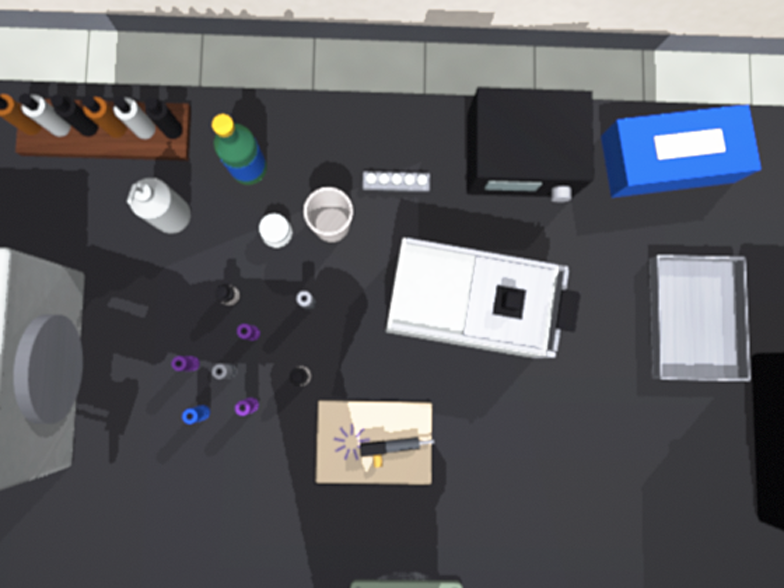

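The pictures show the box with knob at top-view (511,300), tab at (568,310), steel grips at (304,299) and (220,371), the second standing among purple/blue look-alikes. I'll look at enlarged crops next.

Run:
```python
import cv2
a=cv2.imread("pics/top0.png");b=cv2.imread("pics/scene0.png")
# crops at 4x/1.4 of displayed px : box from top, box from scene ; 
def c(im,x,y,w,h,s): 
    return cv2.resize(im[y:y+h,x:x+w],None,fx=s,fy=s,interpolation=cv2.INTER_CUBIC)
cv2.imwrite("pics/c1.png",cv2.vconcat([c(a,380,230,200,130,4)[:300*2-80]]))
cv2.imwrite("pics/c2.png",c(b,430,240,200,150,4))
cv2.imwrite("pics/c3.png",c(a,160,280,160,150,4))
```

```text
(no output)
```

View pics/c1.png

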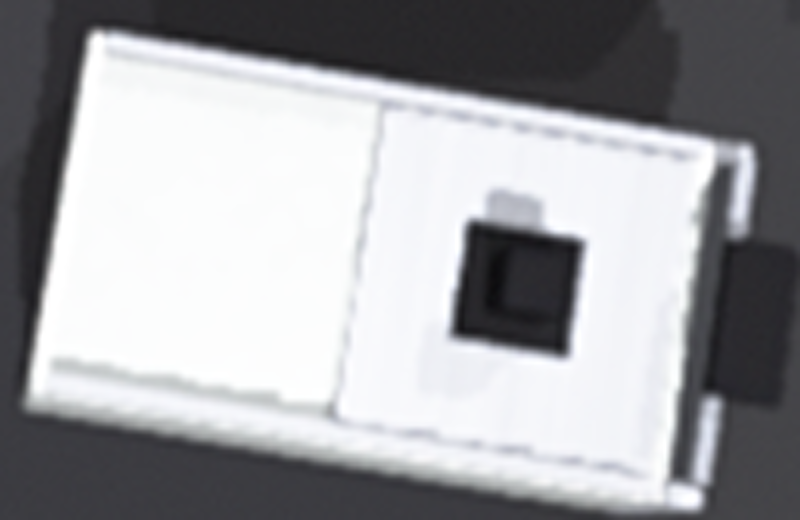

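View pics/c2.png

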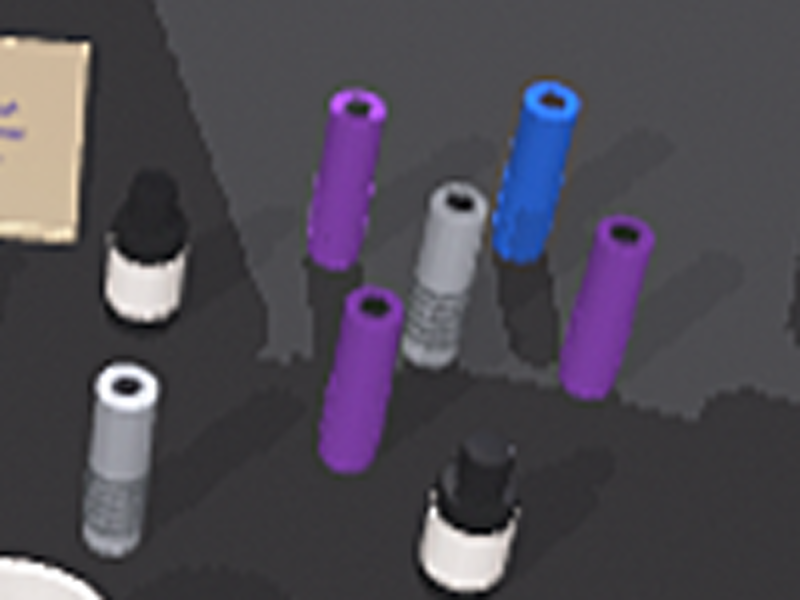

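View pics/c3.png

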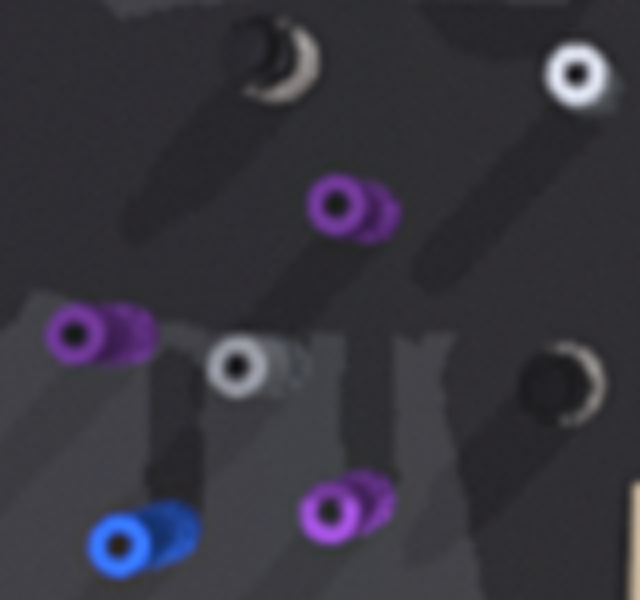

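Crops: knob top about (527,284) in c1 with tab centre about (758,325); the box is yawed about 9.5° in the image. Steel grip tops: c3 (577,74) and (237,366); c2 (127,386) and (459,202).

Run:
```python
import cv2
b=cv2.imread("pics/scene0.png")
x,y,w,h=170,250,220,160
cv2.imwrite("pics/c4.png",cv2.resize(b[y:y+h,x:x+w],None,fx=3.6,fy=3.6,interpolation=cv2.INTER_CUBIC))
```

```text
(no output)
```

View pics/c4.png

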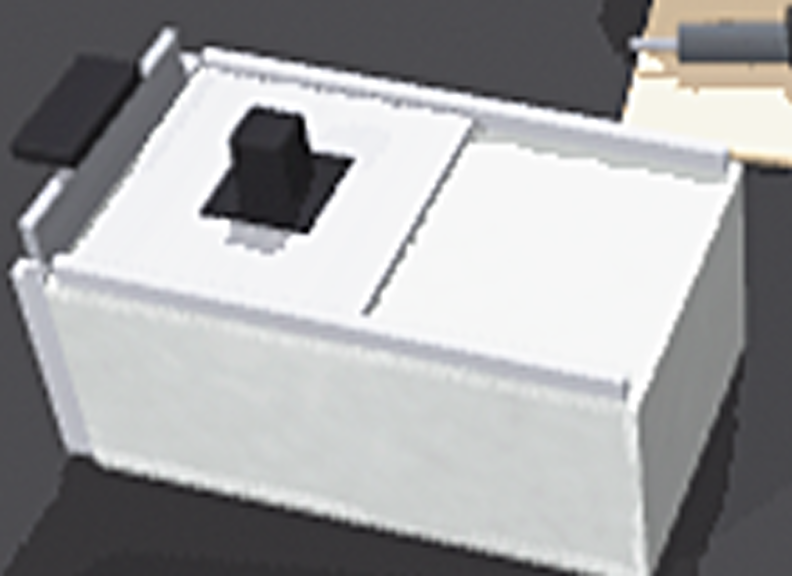

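```bash
cat > u.py <<'E'
import numpy as np
from workcell import *
from scipy.spatial.transform import Rotation as R
from scipy.optimize import least_squares
def proj(n,P):
    c=calibration(n);q=c["attitude"];p=R.from_quat(np.r_[q[1:],q[0]]).inv().apply(np.atleast_2d(P)-c["origin"])
    return np.c_[c["fx"]*p[:,0]/p[:,2]+c["cx"],c["fy"]*p[:,1]/p[:,2]+c["cy"]]
def px(uv,x,y,s): # crop px -> original px
    uv=np.atleast_2d(np.array(uv,float)); return ((uv+.5)/s-.5+[x,y]+.5)/1.4-.5
def move(tgt,yaw=None,s=None):  # tool-frame shift (units) and turn for a target TCP, tool down; yaw= direction of tool y (rad)
    s=s or read_state();q=s["orientation"];r=R.from_quat(np.r_[q[1:],q[0]]);M=r.as_matrix()
    return M
E
python3 - <<'E'
from u import *
C1=(380,230,4);C2=(430,240,4);C3=(160,280,4);C4=(170,250,3.6)
T=[([.066,.008,.115],(383,105)),([-.066,.008,.115],(337,412)),([0,-.057,.151],(527,284)),([0,-.057,.115],(518,287)),([.075,.13,.112],(95,35)),([-.075,.13,.112],(28,408))]
S=[([.066,.008,.115],(368,313)),([-.066,.008,.115],(472,124)),([0,-.057,.151],(270,128)),([0,-.057,.115],(278,186)),([.075,.13,.108],(637,405)),([.075,.13,0],(648,574)),([-.075,.13,.108],(743,168))]
def W(p,L): 
    return R.from_euler('z',p[3]).apply(np.array(L))+p[:3]
tu=px([b for a,b in T],*C1);su=px([b for a,b in S],*C4)
def f(p):
    tab=[[0,-.147,.128+p[4]]]
    return np.r_[proj("top",W(p,[a for a,b in T]))-tu,proj("scene",W(p,[a for a,b in S]))-su,
      proj("top",W(p,tab))-px((755,323),*C1),proj("scene",W(p,tab))-px((76,108),*C4)].ravel()
r=least_squares(f,[.5,-.05,.005,-.15,.01],loss='soft_l1');p=r.x
print(p.round(4),f(p).reshape(-1,2).round(1).tolist())
for n,l in dict(tab=[0,-.147,.128+p[4]],knob=[0,-.057,.151],p0=[0,-.09,.006],p1=[0,-.034,.006]).items(): print(n,W(p,[l])[0].round(4))
for n,a,b in(("A",(577,74),(127,386)),("B",(237,366),(459,202))):
    g=lambda x:np.r_[proj("top",[[x[0],x[1],x[2]]])-px(a,*C3),proj("scene",[[x[0],x[1],x[2]]])-px(b,*C2)].ravel()
    r=least_squares(g,[.4,.2,.085]);print(n,r.x.round(4),g(r.x).round(1))
# others at z known, from top (tops)
for n,a,z in(("pur1",(337,205),.085),("pur2",(77,333),.085),("pur3",(330,513),.085),("blue",(120,545),.085),("inkA",(555,388),.078),("inkB",(255,50),.078)):
    r=least_squares(lambda x:(proj("top",[[x[0],x[1],z]])-px(a,*C3)).ravel(),[.4,.2]);print(n,r.x.round(3))
r=least_squares(lambda x:(proj("top",[[x[0],x[1],.1]])-(np.array([329,207])+.5)/1.4).ravel(),[.4,.2]);print("cup",r.x.round(3))
s=read_state();q=s["orientation"];print(R.from_quat(np.r_[q[1:],q[0]]).as_matrix().round(3))
E
```

```text
[ 0.5786 -0.094   0.0053 -0.1448  0.0129] [[-0.8, 0.3], [-1.2, 2.5], [1.1, -0.3], [-1.0, 0.8], [-1.4, 0.3], [-0.1, -1.6], [-2.3, 1.8], [-0.1, -1.5], [-1.4, -0.7], [-0.4, 0.3], [0.1, 0.4], [0.1, 0.7], [-0.5, -1.2], [-0.8, -0.1], [-0.4, -0.1]]
tab [ 0.5574 -0.2395  0.1462]
knob [ 0.5704 -0.1504  0.1563]
p0 [ 0.5656 -0.1831  0.0113]
p1 [ 0.5737 -0.1277  0.0113]
A [0.5739 0.1839 0.0869] [-0.6  0.  -0.6  0. ]
B [0.4513 0.3177 0.0871] [-0.4 -0.  -0.5  0. ]
pur1 [0.518 0.279]
pur2 [0.464 0.383]
pur3 [0.393 0.277]
blue [0.378 0.361]
inkA [0.444 0.188]
inkB [0.582 0.317]
cup [0.725 0.143]
[[-0.968  0.25  -0.001]
 [ 0.25   0.968 -0.002]
 [ 0.    -0.002 -1.   ]]
```

```bash
cat > h.py <<'E'
from u import *
import sys
def rel(tgt,yaw,s=None):
    s=s or read_state();q=s["orientation"];r=R.from_quat(np.r_[q[1:],q[0]])
    d=r.inv().apply(np.array(tgt)-s["tcp_pos"])/.5
    y=np.radians(yaw);Y=np.array([np.cos(y),np.sin(y),0]);Z=np.array([0,0,-1.]);t=R.from_matrix(np.c_[np.cross(Y,Z),Y,Z])
    print("turn",((r.inv()*t).as_rotvec()/(np.pi/2)).round(4),"shift",d.round(4),"t",round(s["time_s"],2),"tcp",s["tcp_pos"].round(4),"F",s["contact_force"].round(1),"open",round(s["opening"],4),"gf",round(s["gripper_force"],1))
if __name__=="__main__":
    a=[float(x) for x in sys.argv[1:]];rel(a[:3],a[3])
E
python3 -m jog '[[0,0,0.465,0,0,-0.06,1],[0,0,0.465,0,0,-0.06,1],[0,0,0.465,0,0,-0.06,1],[0,0,0.465,0,0,-0.06,1],[0,0,0.465,0,0,-0.06,1]]' 20
python3 -m jog '[[0,0,0.466,0,0,0,1],[0,0,0.466,0,0,0,1],[0,0,0.466,0,0,0,1],[0,0,0.466,0,0,0,1],[0,0,0.466,0,0,0,1]]'
python3 h.py 0.5574 -0.2395 0.2 -8.3
```

```text
time_s: 0.6
tcp_pos: [0.1436, 0.5563, 0.2251]
orientation: [0.0, 0.475, 0.88, -0.001]
contact_force: [-0.3, -0.6, -0.1]
opening: 0.0575
gripper_force: 0.0
time_s: 1.1
tcp_pos: [0.1436, 0.5563, 0.2249]
orientation: [0.0, 0.758, 0.652, -0.001]
contact_force: [0.4, -0.5, -0.2]
opening: 0.0177
gripper_force: 0.0
turn [-0.0002  0.0009 -0.0034] shift [-1.4498  1.0563  0.0515] t 1.1 tcp [0.1436 0.5563 0.2249] F [ 0.4 -0.5 -0.2] open 0.0177 gf 0.0
```

```bash
python3 -m jog '[[0,0,-0.003,-0.3625,0.264,0,1],[0,0,-0.003,-0.3625,0.264,0,1],[0,0,-0.003,-0.3625,0.264,0,1],[0,0,-0.003,-0.3625,0.264,0,1],[0,0,-0.003,-0.3625,0.264,0,1]]'
python3 -m jog '[[0,0,0,-0.3625,0.264,0,1],[0,0,0,-0.3625,0.264,0,1],[0,0,0,-0.3625,0.264,0,1],[0,0,0,-0.3625,0.264,0,1],[0,0,0,-0.3625,0.264,0,1]]' >/dev/null
python3 -m jog '[[0,0,0,-0.3625,0.264,0,1],[0,0,0,-0.3625,0.264,0,1],[0,0,0,-0.3625,0.264,0,1],[0,0,0,-0.3625,0.264,0,1],[0,0,0,-0.3625,0.264,0,1]]' > /dev/null
python3 -m jog '[[0,0,0,-0.3625,0.264,0,1],[0,0,0,-0.3625,0.264,0,1],[0,0,0,-0.3625,0.264,0,1],[0,0,0,-0.3625,0.264,0,1],[0,0,0,-0.3625,0.264,0,1]]' 
python3 h.py 0.5574 -0.2395 0.18 -8.3
```

```text
time_s: 1.6
tcp_pos: [0.249, 0.3552, 0.225]
orientation: [0.001, 0.755, 0.655, -0.001]
contact_force: [0.9, 0.3, 0.3]
opening: 0.0003
gripper_force: 0.0
time_s: 3.1
tcp_pos: [0.5654, -0.239, 0.2245]
orientation: [-0.0, 0.756, 0.655, -0.0]
contact_force: [-0.3, 1.0, 0.3]
opening: 0.0003
gripper_force: 0.0
turn [-0.0004  0.0004  0.0015] shift [-0.0033 -0.0157  0.089 ] t 3.1 tcp [ 0.5654 -0.239   0.2245] F [-0.3  1.   0.3] open 0.0003 gf 0.0
```

```bash
python3 -m jog '[[0,0,0,-0.003,-0.016,0.03,1],[0,0,0,-0.003,-0.016,0.06,1],[0,0,0,-0.003,-0.016,0.08,1],[0,0,0,-0.003,-0.016,0.085,1],[0,0,0,-0.003,-0.016,0.087,1]]'|egrep 'tcp|force'
python3 -m jog '[[0,0,0,0,0,0.004,1],[0,0,0,0,0,0.007,1],[0,0,0,0,0,0.01,1],[0,0,0,0,0,0.013,1],[0,0,0,0,0,0.016,1]]'|egrep 'tcp|force'
python3 -m jog '[[0,0,0,0,0,0.002,1],[0,0,0,0,0,0.004,1],[0,0,0,0,0,0.006,1],[0,0,0,0,0,0.006,1],[0,0,0,0,0,0.006,1]]'|egrep 'tcp|force'
```

```text
tcp_pos: [0.5565, -0.2347, 0.1816]
contact_force: [0.0, -0.2, -0.1]
gripper_force: 0.0
tcp_pos: [0.5568, -0.2356, 0.1742]
contact_force: [0.6, -0.3, -0.2]
gripper_force: 0.0
tcp_pos: [0.5567, -0.2356, 0.1711]
contact_force: [-1.1, -0.4, -0.0]
gripper_force: 0.0
```

```bash
python3 -m jog '[[0,0,0,-0.006,0,0.002,1],[0,0,0,-0.006,0,0.004,1],[0,0,0,-0.006,0,0.006,1],[0,0,0,-0.006,0,0.008,1],[0,0,0,-0.006,0,0.010,1]]'|egrep 'tcp|t_force'
python3 -m jog '[[0,0,0,0,0,0.002,1],[0,0,0,0,0,0.004,1],[0,0,0,0,0,0.006,1],[0,0,0,0,0,0.006,1]]'|egrep 'tcp|t_force'
```

```text
tcp_pos: [0.5562, -0.2385, 0.166]
contact_force: [0.3, 0.8, 0.1]
tcp_pos: [0.5561, -0.2385, 0.1629]
contact_force: [0.9, -0.0, -0.3]
```

```bash
python3 -m jog '[[0,0,0,0,0,0.002,1],[0,0,0,0,0,0.004,1],[0,0,0,0,0,0.006,1],[0,0,0,0,0,0.006,1]]'|egrep 'tcp|t_force'
```

```text
tcp_pos: [0.5561, -0.2385, 0.1599]
contact_force: [-0.3, -0.1, 0.0]
```

Run:
```python
from u import *
import cv2
s=snapshot("scene")[:,:,::-1];t=snapshot("top")[:,:,::-1]
a=cv2.resize(s[160:300,110:290],(790,614),interpolation=cv2.INTER_CUBIC)
a=cv2.resize(s[160:280,110:240],(400,369),interpolation=cv2.INTER_CUBIC)
b=cv2.resize(t[160:280,320:450],(400,369),interpolation=cv2.INTER_CUBIC)
cv2.imwrite("pics/d.png",cv2.hconcat([a,b]))
```

```text
(no output)
```

View pics/d.png

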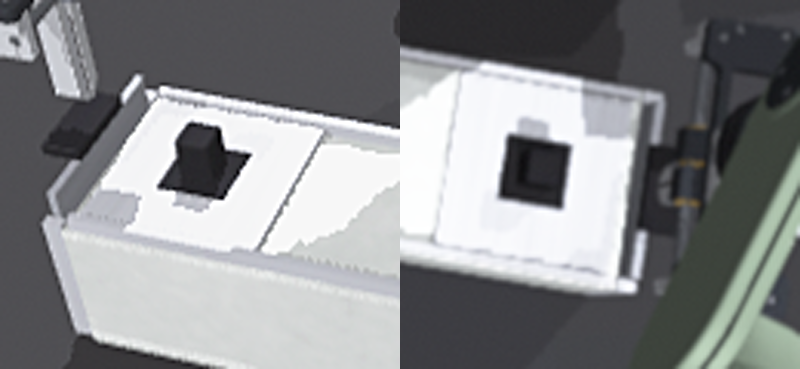

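The fingertips appear in scene crop at about (75,97), above the tab's far end, and in the top crop at about (690,165). I'll compare these with projections.

Run:
```python
from u import *
t=read_state()["tcp_pos"];print(t)
f=lambda n,P,o:((proj(n,P)-o+.5)*400/130).round(0).tolist()
P=[t-[0,0,.025],t,t+[0,0,.05]]
print(f("scene",P,[110,160]),(np.array(f("top",P,[320,160]))+[400,0]).tolist())
p=[ 0.5786,-0.094,0.0053,-0.1448,0.0129]
L=[[x,y,.128+h] for h in(0,.013,.022) for x in(-.032,.032) for y in(-.132,-.162)]
Q=R.from_euler('z',p[3]).apply(L)+p[:3]
print(Q.round(3).tolist());print(f("scene",Q,[110,160]));print((np.array(f("top",Q,[320,160]))+[400,0]).tolist())
```

```text
[ 0.55624155 -0.23855096  0.16011065]
[[86.0, 134.0], [78.0, 107.0], [63.0, 50.0]] [[657.0, 194.0], [668.0, 191.0], [692.0, 184.0]]
[[0.528, -0.22, 0.133], [0.524, -0.25, 0.133], [0.591, -0.229, 0.133], [0.587, -0.259, 0.133], [0.528, -0.22, 0.146], [0.524, -0.25, 0.146], [0.591, -0.229, 0.146], [0.587, -0.259, 0.146], [0.528, -0.22, 0.155], [0.524, -0.25, 0.155], [0.591, -0.229, 0.155], [0.587, -0.259, 0.155]]
[[124.0, 112.0], [86.0, 105.0], [82.0, 170.0], [43.0, 162.0], [121.0, 98.0], [83.0, 92.0], [78.0, 156.0], [39.0, 148.0], [118.0, 89.0], [80.0, 82.0], [75.0, 146.0], [36.0, 139.0]]
[[631.0, 232.0], [672.0, 239.0], [643.0, 146.0], [683.0, 153.0], [637.0, 231.0], [678.0, 238.0], [649.0, 144.0], [689.0, 151.0], [641.0, 230.0], [682.0, 237.0], [653.0, 142.0], [694.0, 149.0]]
```

Run:
```python
from u import *
import cv2
s=snapshot("scene")[:,:,::-1]
a=cv2.resize(s[160:220,110:190],(800,600),interpolation=cv2.INTER_CUBIC)
a=np.clip(255*(a/255.)**.5,0,255).astype('uint8')
cv2.imwrite("pics/e.png",a)
```

```text
(no output)
```

View pics/e.png

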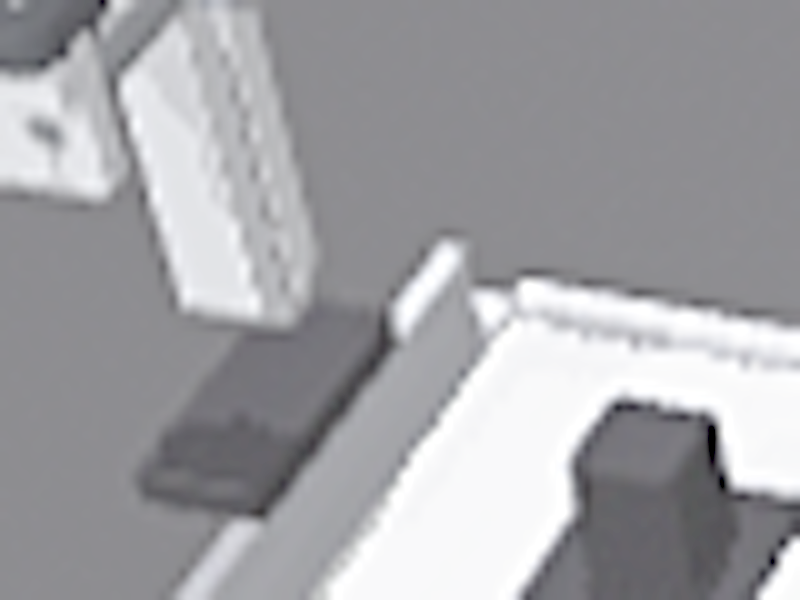

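The fingertip end is at e (245,320), i.e. original (134.5,192), about 11 px above the predicted tip; a finger shadow lies on the tab near (235,430). I'll test the tip offset with the first picture.

Run:
```python
from u import *
t=np.array([0.1436,.5560,.1946]);y=np.array([.25,.968,0])
for dz in(-.025,0,.01):
    print(dz,(proj("scene",[t+[0,0,dz]+k*y for k in(-.047,-.053,.047,.053)])*1.4).round(0).tolist())
s=read_state();print(s["tcp_pos"],s["q"].round(3),s["contact_force"])
```

```text
-0.025 [[642.0, 155.0], [639.0, 155.0], [694.0, 165.0], [698.0, 165.0]]
0 [[646.0, 144.0], [642.0, 143.0], [699.0, 153.0], [702.0, 153.0]]
0.01 [[647.0, 139.0], [644.0, 138.0], [700.0, 148.0], [704.0, 148.0]]
[ 0.55626466 -0.23857571  0.16015722] [-0.548  0.299  1.502  0.     1.34  -0.408] [-0.1122915   0.28077563 -0.0833865 ]
```

```bash
python3 -m jog '[[0,0,0,0,0,0.004,1],[0,0,0,0,0,0.008,1],[0,0,0,0,0,0.012,1],[0,0,0,0,0,0.016,1],[0,0,0,0,0,0.016,1]]'|egrep 'tcp|t_force'
for i in 1 ; do python3 -m jog '[[0,0,0,0,0,0.002,1],[0,0,0,0,0,0.004,1],[0,0,0,0,0,0.006,1],[0,0,0,0,0,0.006,1]]'|egrep 'tcp|t_force';done
```

```text
tcp_pos: [0.5559, -0.2384, 0.1516]
contact_force: [-0.4, -0.7, 0.8]
tcp_pos: [0.5562, -0.2385, 0.149]
contact_force: [-1.0, 0.5, 0.3]
```

```bash
python3 -m jog '[[0,0,0,0,0,0.002,1],[0,0,0,0,0,0.004,1],[0,0,0,0,0,0.006,1],[0,0,0,0,0,0.006,1]]'|egrep 'tcp|t_force'
```

```text
tcp_pos: [0.5561, -0.2385, 0.1459]
contact_force: [0.3, -0.5, 0.5]
```

```bash
python3 -m jog '[[0,0,0,0,0,0.002,1],[0,0,0,0,0,0.004,1],[0,0,0,0,0,0.006,1],[0,0,0,0,0,0.006,1]]'|egrep 'tcp|t_force'
```

```text
tcp_pos: [0.5561, -0.2385, 0.1429]
contact_force: [0.6, -0.4, 0.1]
```

```bash
python3 -m jog '[[0,0,0,0,0,0.002,1],[0,0,0,0,0,0.004,1],[0,0,0,0,0,0.006,1],[0,0,0,0,0,0.006,1]]'|egrep 'tcp|t_force'
```

```text
tcp_pos: [0.5561, -0.2385, 0.1399]
contact_force: [0.1, -0.5, -0.3]
```

Run:
```python
from u import *
g=snapshot("scene").astype(int).sum(2)//3
print("cols",list(range(124,158,2)))
for r in range(180,212,1): print(r,g[r,124:158:2].tolist())
t=read_state()["tcp_pos"]
for dz in(-.025,0,.003): print(dz,proj("scene",[t+[0,0,dz]]))
```

```text
cols [124, 126, 128, 130, 132, 134, 136, 138, 140, 142, 144, 146, 148, 150, 152, 154, 156]
180 [60, 213, 206, 212, 185, 133, 118, 136, 108, 80, 80, 79, 81, 81, 81, 80, 81]
181 [72, 215, 206, 210, 179, 134, 91, 136, 168, 77, 81, 81, 80, 80, 80, 81, 80]
182 [91, 219, 207, 208, 178, 136, 125, 134, 167, 76, 79, 79, 81, 81, 80, 79, 79]
183 [121, 174, 208, 208, 199, 125, 138, 153, 139, 78, 80, 80, 80, 80, 77, 69, 74]
184 [157, 135, 210, 207, 212, 140, 137, 165, 138, 76, 81, 80, 82, 80, 72, 180, 111]
185 [157, 97, 211, 206, 212, 170, 137, 131, 136, 82, 80, 81, 82, 79, 60, 249, 115]
186 [115, 57, 213, 205, 210, 184, 135, 100, 135, 81, 80, 80, 80, 76, 127, 253, 108]
187 [79, 64, 214, 206, 208, 185, 132, 112, 136, 98, 79, 81, 80, 67, 229, 227, 109]
188 [76, 70, 217, 206, 207, 181, 132, 93, 138, 109, 78, 81, 79, 91, 251, 147, 108]
189 [79, 72, 221, 207, 206, 200, 134, 114, 133, 169, 79, 83, 77, 179, 240, 103, 105]
190 [80, 76, 177, 209, 206, 210, 134, 138, 144, 167, 63, 67, 66, 245, 185, 105, 103]
191 [81, 78, 139, 209, 206, 208, 138, 138, 159, 144, 50, 53, 42, 249, 121, 110, 104]
192 [80, 79, 
[... 1024 characters left out ...]
08, 102, 250, 244, 243]
205 [72, 41, 40, 40, 41, 41, 41, 38, 23, 107, 113, 111, 108, 92, 253, 241, 245]
206 [58, 36, 39, 39, 40, 42, 42, 30, 53, 115, 113, 109, 107, 111, 247, 239, 245]
207 [47, 52, 52, 41, 39, 40, 42, 28, 101, 113, 113, 107, 103, 250, 244, 238, 245]
208 [41, 50, 50, 49, 55, 44, 34, 22, 117, 113, 110, 109, 94, 255, 240, 243, 245]
209 [45, 36, 38, 45, 51, 46, 29, 54, 114, 113, 108, 108, 133, 252, 238, 245, 245]
210 [72, 59, 42, 40, 35, 37, 23, 101, 113, 112, 106, 103, 167, 246, 243, 245, 244]
211 [82, 77, 72, 72, 56, 54, 32, 116, 114, 110, 109, 111, 237, 240, 245, 245, 244]
-0.025 [[139.19886019 209.81467675]]
0 [[136.89080908 201.28872711]]
0.003 [[136.60865491 200.24644855]]
```

```bash
python3 -m jog '[[0,0,0,0,0,0.002,1],[0,0,0,0,0,0.003,1],[0,0,0,0,0,0.004,1],[0,0,0,0,0,0.004,1]]'|egrep 'tcp|t_force'
```

```text
tcp_pos: [0.5563, -0.2386, 0.1386]
contact_force: [-1.0, 0.9, 2.5]
```

```bash
python3 -m jog '[[0,0,0,0,0,0.002,1],[0,0,0,0,0,0.003,1],[0,0,0,0,0,0.004,1],[0,0,0,0,0,0.004,1]]'|egrep 'tcp|t_force'
```

```text
tcp_pos: [0.5563, -0.2386, 0.1373]
contact_force: [-2.0, 1.3, 5.1]
```

```bash
python3 -m jog '[[0,0,0,0,0,0.002,1],[0,0,0,0,0,0.003,1],[0,0,0,0,0,0.004,1],[0,0,0,0,0,0.004,1]]'|egrep 'tcp|t_force'
```

```text
tcp_pos: [0.5563, -0.2386, 0.1354]
contact_force: [-3.5, 1.7, 6.6]
```

```bash
python3 -m jog '[[0,0,0,0,0,0.002,1],[0,0,0,0,0,0.003,1],[0,0,0,0,0,0.004,1],[0,0,0,0,0,0.004,1]]'|egrep 'tcp|t_force'
```

```text
tcp_pos: [0.5563, -0.2386, 0.1333]
contact_force: [-2.8, 0.9, 6.1]
```

```bash
for i in 1; do python3 -m jog '[[0,0,0,0,0,0.002,1],[0,0,0,0,0,0.004,1],[0,0,0,0,0,0.006,1],[0,0,0,0,0,0.008,1],[0,0,0,0,0,0.008,1]]'|egrep 'tcp|t_force'; done
```

```text
tcp_pos: [0.5563, -0.2386, 0.1292]
contact_force: [-2.0, 1.3, 5.2]
```

```bash
python3 -m jog '[[0,0,0,0,0,0.002,1],[0,0,0,0,0,0.003,1],[0,0,0,0,0,0.004,1],[0,0,0,0,0,0.005,1],[0,0,0,0,0,0.005,1]]'|egrep 'tcp|t_force'
```

```text
tcp_pos: [0.5563, -0.2386, 0.1268]
contact_force: [-2.1, 1.0, 6.5]
```

```bash
python3 -m jog '[[0,0,0,0,0,0.002,1],[0,0,0,0,0,0.003,1],[0,0,0,0,0,0.004,1],[0,0,0,0,0,0.005,1],[0,0,0,0,0,0.005,1]]'|egrep 'tcp|t_force'
```

```text
tcp_pos: [0.5563, -0.2386, 0.1243]
contact_force: [-2.2, 1.5, 5.8]
```

```bash
python3 -m jog '[[0,0,0,0,0,0.002,1],[0,0,0,0,0,0.003,1],[0,0,0,0,0,0.004,1],[0,0,0,0,0,0.005,1],[0,0,0,0,0,0.005,1]]'|egrep 'tcp|t_force'
```

```text
tcp_pos: [0.5564, -0.2386, 0.1235]
contact_force: [-5.3, 3.1, 13.2]
```

```bash
python3 -m jog '[[0,0,0,0,0,0.002,1],[0,0,0,0,0,0.003,1],[0,0,0,0,0,0.004,1],[0,0,0,0,0,0.004,1],[0,0,0,0,0,0.004,1]]'|egrep 'tcp|t_force'
```

```text
tcp_pos: [0.5564, -0.2387, 0.1235]
contact_force: [-8.2, 4.9, 21.8]
```

```bash
python3 -m jog '[[0,0,0,0,0,0.001,1],[0,0,0,0,0,0.002,1],[0,0,0,0,0,0.002,1],[0,0,0,0,0,0.002,1],[0,0,0,0,0,0.002,1]]'|egrep 'time|tcp|t_force'
```

```text
time_s: 12.8
tcp_pos: [0.5565, -0.2387, 0.1234]
contact_force: [-9.7, 5.4, 24.0]
```

```bash
python3 -m jog '[[0,0,0,0,0,-0.01,1],[0,0,0,0,0,-0.03,1],[0,0,0,0,0,-0.1,-0.4],[0,0,0,0.1,0,-0.1,-0.4],[0,0,0,0.18,0,-0.1,-0.4]]'|egrep 'tcp|t_force'
python3 -m jog '[[0,0,0,0,0,0,-0.4],[0,0,0,0,0,0,-0.4]]'|egrep 'tcp|t_force'
python3 h.py .5704 -.1504 .1234 -8.3
python3 - <<'E'
from u import *
import cv2
s=snapshot("scene")[:,:,::-1];t=snapshot("top")[:,:,::-1]
a=cv2.resize(s[150:270,120:250],(400,369),interpolation=cv2.INTER_CUBIC)
b=cv2.resize(t[160:280,310:440],(400,369),interpolation=cv2.INTER_CUBIC)
cv2.imwrite("pics/g.png",cv2.hconcat([a,b]))
E
```

```text
tcp_pos: [0.5699, -0.1493, 0.1691]
contact_force: [1.0, 0.7, 0.3]
tcp_pos: [0.5688, -0.1489, 0.1674]
contact_force: [0.1, 0.3, -0.2]
turn [-0.0002  0.0004  0.0046] shift [-0.0026  0.0036  0.088 ] t 13.5 tcp [ 0.5688 -0.1489  0.1674] F [ 0.1  0.3 -0.2] open 0.0371 gf 0.0
```

View pics/g.png

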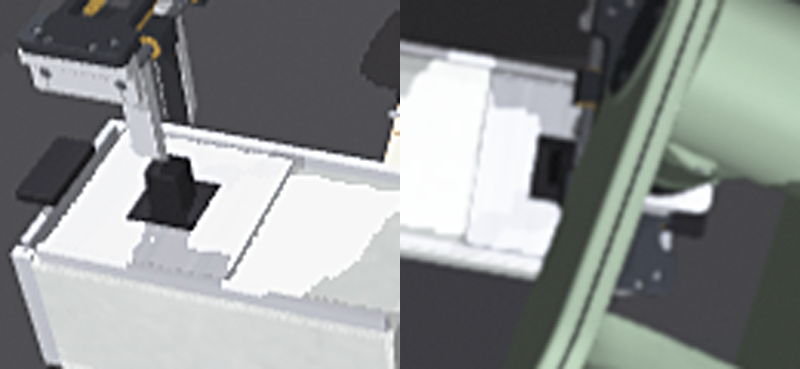

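The crop shows the sash tab now lower and the fingers straddling the knob (knob top at (167,162), near tip at (148,155)). Descend and grip.

```bash
python3 -m jog '[[0,0,0.004,-0.003,0.004,0,-0.4],[0,0,0.004,-0.003,0.004,0,-0.4],[0,0,0.004,-0.003,0.004,0.03,-0.4],[0,0,0.004,-0.003,0.004,0.06,-0.4],[0,0,0.004,-0.003,0.004,0.088,-0.4]]'|egrep 'tcp|t_force|open'
python3 -m jog '[[0,0,0,0,0,0,0.3],[0,0,0,0,0,0,0.5],[0,0,0,0,0,0,1],[0,0,0,0,0,0,1],[0,0,0,0,0,0,1]]' 25
python3 -m jog '[[0,0,0,0,0,0,1],[0,0,0,0,0,0,1]]' |egrep 'force|open|time'
```

```text
tcp_pos: [0.5695, -0.1511, 0.1213]
contact_force: [-0.1, -0.4, -0.0]
opening: 0.0657
time_s: 14.6
tcp_pos: [0.5711, -0.1514, 0.1245]
orientation: [0.001, 0.757, 0.654, 0.0]
contact_force: [-0.6, -0.0, -0.3]
opening: 0.0292
gripper_force: 0.0
time_s: 14.8
contact_force: [-0.9, 0.9, 1.9]
opening: 0.0259
gripper_force: 25.0
```

```bash
python3 -m jog '[[0,0,0,0.02,0,0,1],[0,0,0,0.045,0,0,1],[0,0,0,0.07,0,0,1],[0,0,0,0.095,0,0,1],[0,0,0,0.12,0,0,1]]' |egrep 'force|open|tcp'
python3 -m jog '[[0,0,0,0.03,0,0,1],[0,0,0,0.06,0,0,1],[0,0,0,0.085,0,0,1],[0,0,0,0.1,0,0,1],[0,0,0,0.11,0,0,1]]' |egrep 'force|open|tcp'
python3 -m jog '[[0,0,0,0.004,0,0,1],[0,0,0,0.008,0,0,1],[0,0,0,0.008,0,0,1]]' |egrep 'force|open|tcp'
```

```text
tcp_pos: [0.5801, -0.0908, 0.1244]
contact_force: [0.0, -3.5, 5.3]
opening: 0.0259
gripper_force: 25.0
tcp_pos: [0.5885, -0.0362, 0.1244]
contact_force: [1.4, -4.0, 4.9]
opening: 0.0256
gripper_force: 25.0
tcp_pos: [0.5888, -0.0346, 0.1244]
contact_force: [0.5, -7.6, 5.8]
opening: 0.0259
gripper_force: 25.0
```

```bash
python3 -m jog '[[0,0,0,-0.003,0,0,-0.4],[0,0,0,-0.003,0,0,-0.4],[0,0,0,-0.003,0,0,-0.4],[0,0,0,-0.003,0,-0.05,-0.4],[0,0,0,-0.003,0,-0.11,-0.4]]' |egrep 't_force|open|tcp'
python3 h.py .5739 .1839 .05 -8.3
```

```text
tcp_pos: [0.5854, -0.0336, 0.1763]
contact_force: [0.8, 0.4, 0.5]
opening: 0.0623
turn [-0.0042 -0.0009 -0.0004] shift [ 0.4267 -0.084   0.2539] t 16.6 tcp [ 0.5854 -0.0336  0.1763] F [0.8 0.4 0.5] open 0.0623 gf 0.0
```

```bash
python3 -m jog '[[0,0,0,0.43,-0.083,0,-0.4],[0,0,0,0.43,-0.083,0,-0.4],[0,0,0,0.43,-0.083,0,-0.4],[0,0,0,0.43,-0.083,0,-0.4],[0,0,0,0.43,-0.083,0,-0.4]]' |egrep 't_force|open|tcp'
python3 -m jog '[[0,0,0,0,0,0,-0.4],[0,0,0,0,0,0,-0.4]]' |egrep 't_force|open|tcp'
python3 h.py .5739 .1839 .05 -8.3
python3 - <<'E'
from u import *
import cv2
t=snapshot("top")[:,:,::-1]
s=snapshot("scene")[:,:,::-1]
a=cv2.resize(s[180:300,270:400],(400,369),interpolation=cv2.INTER_CUBIC)
b=cv2.resize(t[150:270,290:420],(400,369),interpolation=cv2.INTER_CUBIC)
cv2.imwrite("pics/k.png",cv2.hconcat([a,b]))
E
```

```text
tcp_pos: [0.5761, 0.1889, 0.1779]
contact_force: [-0.2, -0.7, 0.8]
opening: 0.0659
tcp_pos: [0.5772, 0.184, 0.178]
contact_force: [0.4, 0.1, -0.6]
opening: 0.0658
turn [-0.0008  0.0005  0.0001] shift [-0.001  -0.0062  0.2559] t 17.3 tcp [0.5772 0.184  0.178 ] F [ 0.4  0.1 -0.6] open 0.0658 gf 0.0
```

View pics/k.png

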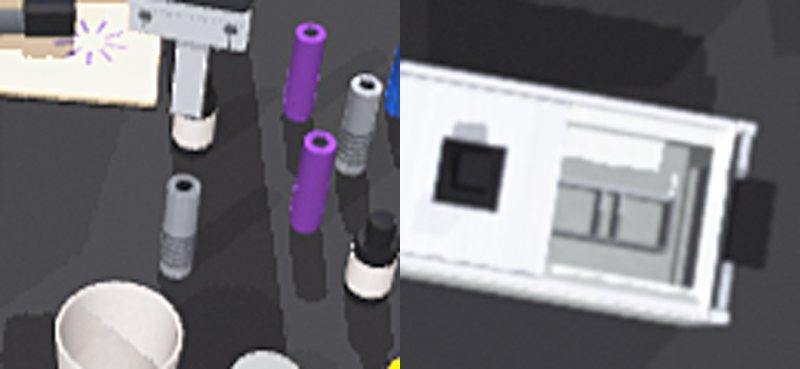

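The hatch is fully open (knob at (470,175)), the rack divider is at about (604,213), pocket 0 centre at about (640,218), and grip A's top at (183,182) is under the fingers. Project to check the pocket estimate.

```bash
python3 - <<'E'
from u import *
p=[ 0.5786,-0.094,0.0053,-0.1448]
L=[[0,-.062,.036],[0,-.09,.036],[-.019,-.09,.036],[.019,-.09,.036],[0,-.071,.036],[0,-.109,.036],[0,-.109,.006]]
Q=R.from_euler('z',p[3]).apply(L)+p[:3]
print((((proj("top",Q)-[290,150]+.5)*400/130)+[400,0]).round(0).tolist())
E
python3 -m jog '[[0,0,0,-0.001,-0.006,0.08,-0.4],[0,0,0,-0.001,-0.006,0.16,-0.4],[0,0,0,-0.001,-0.006,0.22,-0.4],[0,0,0,-0.001,-0.006,0.256,-0.4],[0,0,0,-0.001,-0.006,0.256,-0.4]]' |egrep 't_force|open|tcp'
python3 -m jog '[[0,0,0,0,0,0,0.2],[0,0,0,0,0,0,0.4],[0,0,0,0,0,0,1],[0,0,0,0,0,0,1],[0,0,0,0,0,0,1]]' 20|egrep 'force|open|tcp'
python3 -m jog '[[0,0,0,0,0,0,1],[0,0,0,0,0,0,1]]' |egrep 'force|open|time'
```

```text
[[609.0, 215.0], [643.0, 221.0], [640.0, 245.0], [647.0, 198.0], [620.0, 217.0], [667.0, 225.0], [657.0, 228.0]]
tcp_pos: [0.5718, 0.1814, 0.0469]
contact_force: [-0.5, 0.5, -0.6]
opening: 0.0656
tcp_pos: [0.5754, 0.1839, 0.0515]
contact_force: [-0.4, -0.2, 0.6]
opening: 0.0292
gripper_force: 0.0
time_s: 18.6
contact_force: [-0.4, 0.6, 1.5]
opening: 0.0235
gripper_force: 19.9
```

```bash
python3 -m jog '[[0,0,0,0,0,-0.03,1],[0,0,0,0,0,-0.1,1],[0,0,0,0,0,-0.2,1],[0,0,0,0,0,-0.3,1],[0,0,0,0,0,-0.39,1]]' |egrep 'force|open|tcp'
python3 -m jog '[[0,0,0,0,0,0,1]]' |egrep 't_force|open|tcp'
python3 h.py .567 -.181 .064 -8.5
```

```text
tcp_pos: [0.5748, 0.1838, 0.2491]
contact_force: [1.1, 1.3, -1.0]
opening: 0.0241
gripper_force: 19.9
tcp_pos: [0.5797, 0.1847, 0.2561]
contact_force: [0.2, 0.4, -0.8]
opening: 0.0234
turn [ 0.0106 -0.0035  0.0016] shift [-0.7294  0.0748  0.3815] t 19.2 tcp [0.5797 0.1847 0.2561] F [ 0.2  0.4 -0.8] open 0.0234 gf 19.9
```

```bash
python3 -m jog '[[0,0,0,-0.37,0.04,0,1],[0,0,0,-0.37,0.04,0,1],[0,0,0,-0.37,0.04,0,1],[0,0,0,-0.37,0.04,0,1],[0,0,0,-0.37,0.04,0,1]]' >/dev/null
python3 -m jog '[[0,0,0,-0.36,0.035,0,1],[0,0,0,-0.36,0.035,0,1],[0,0,0,-0.36,0.035,0,1],[0,0,0,-0.36,0.035,0,1],[0,0,0,-0.36,0.035,0,1]]' >/dev/null
python3 -m jog '[[0,0,0,0,0,0,1],[0,0,0,0,0,0,1],[0,0,0,0,0,0,1]]' |egrep 't_force|open|tcp'
python3 h.py .567 -.181 .064 -8.5
```

```text
tcp_pos: [0.559, -0.181, 0.2456]
contact_force: [-0.4, 1.3, -1.1]
opening: 0.0236
turn [-0.0002 -0.0003  0.003 ] shift [0.0022 0.016  0.3632] t 20.5 tcp [ 0.559  -0.181   0.2456] F [-0.4  1.3 -1.1] open 0.0236 gf 20.0
```

```bash
python3 -m jog '[[0,0,0.003,0.002,0.016,0.03,1],[0,0,0.003,0.002,0.016,0.1,1],[0,0,0.003,0.002,0.016,0.18,1],[0,0,0.003,0.002,0.016,0.24,1],[0,0,0.003,0.002,0.016,0.27,1]]' |egrep 't_force|open|tcp'
python3 -m jog '[[0,0,0,0,0,0,1],[0,0,0,0,0,0,1],[0,0,0,0,0,0,1]]' |egrep 't_force|open|tcp'
python3 h.py .567 -.181 .064 -8.5
```

```text
tcp_pos: [0.5646, -0.1808, 0.1059]
contact_force: [-0.2, 0.2, -0.2]
opening: 0.0237
tcp_pos: [0.5688, -0.1837, 0.113]
contact_force: [-0.2, 0.9, 0.0]
opening: 0.0236
turn [ 0.0027  0.0008 -0.0013] shift [ 0.0049 -0.0047  0.0979] t 21.3 tcp [ 0.5688 -0.1837  0.113 ] F [-0.2  0.9  0. ] open 0.0236 gf 20.0
```

```bash
python3 -m jog '[[0,0,0,0.003,-0.001,0.02,1],[0,0,0,0.003,-0.001,0.04,1],[0,0,0,0.003,-0.001,0.06,1],[0,0,0,0.003,-0.001,0.075,1],[0,0,0,0.003,-0.001,0.08,1]]' |egrep 't_force|open|tcp'
python3 -m jog '[[0,0,0,0,0,0,1],[0,0,0,0,0,0.003,1]]' |egrep 't_force|open|tcp'
python3 h.py .567 -.181 .064 -8.5
```

```text
tcp_pos: [0.5654, -0.181, 0.0688]
contact_force: [-0.0, -0.1, -0.3]
opening: 0.0236
tcp_pos: [0.567, -0.1817, 0.0694]
contact_force: [-0.7, 0.2, -1.9]
opening: 0.0234
turn [ 0.0005  0.0002 -0.0015] shift [ 0.0014 -0.0003  0.0109] t 22.0 tcp [ 0.567  -0.1817  0.0694] F [-0.7  0.2 -1.9] open 0.0234 gf 20.0
```

```bash
python3 -m jog '[[0,0,0,0.001,0,0.004,1],[0,0,0,0.001,0,0.008,1],[0,0,0,0.001,0,0.01,1],[0,0,0,0.001,0,0.01,1]]' |egrep 't_force|open|tcp'
python3 -m jog '[[0,0,0,0,0,0.002,1],[0,0,0,0,0,0.004,1],[0,0,0,0,0,0.004,1]]' |egrep 't_force|open|tcp'
```

```text
tcp_pos: [0.5666, -0.1809, 0.064]
contact_force: [-0.1, 0.4, -1.1]
opening: 0.0235
tcp_pos: [0.5668, -0.181, 0.0623]
contact_force: [1.1, -1.2, -0.0]
opening: 0.0238
```

```bash
python3 -m jog '[[0,0,0,0,0,0.001,1],[0,0,0,0,0,0.001,1]]' |egrep 't_force|open|tcp'
python3 -m jog '[[0,0,0,0,0,0,0.4],[0,0,0,0,0,0,0.15],[0,0,0,0,0,0,0.15],[0,0,0,0,0,0,0.15]]' |egrep 'force|open|tcp'
python3 -m jog '[[0,0,0,0,0,-0.02,0.15],[0,0,0,0,0,-0.07,0.15],[0,0,0,0,0,-0.16,0.15],[0,0,0,0,0,-0.26,0.15],[0,0,0,0,0,-0.34,0.15]]' |egrep 'force|open|tcp'
```

```text
tcp_pos: [0.5669, -0.1811, 0.0622]
contact_force: [-1.4, 0.2, 2.5]
opening: 0.0236
tcp_pos: [0.5666, -0.1809, 0.0614]
contact_force: [-0.3, -0.0, 0.5]
opening: 0.0401
gripper_force: 0.0
tcp_pos: [0.5673, -0.1813, 0.2356]
contact_force: [-0.2, -0.3, 0.7]
opening: 0.0397
gripper_force: 0.0
```

```bash
python3 -m jog '[[0,0,0,0.47,-0.18,0,0],[0,0,0,0.47,-0.18,0,0],[0,0,0,0.47,-0.18,0,0],[0,0,0,0.47,-0.18,0,0],[0,0,0,0.47,-0.18,0,0]]' >/dev/null
python3 -m jog '[[0,0,0.45,0.48,-0.19,0,0],[0,0,0.45,0.48,-0.19,0,0],[0,0,0.45,0.48,-0.19,0,0],[0,0,0.45,0.48,-0.19,0,0],[0,0,0.45,0.48,-0.19,0,0]]' |egrep 't_force|open|tcp'
python3 -m jog '[[0,0,0.2,0,0,0,0],[0,0,0.2,0,0,0,0],[0,0,0.2,0,0,0,0],[0,0,0.2,0,0,0,0],[0,0,0.2,0,0,0,0]]' |egrep 't_force|open|tcp'
python3 h.py .4513 .3177 .05 -68
```

```text
tcp_pos: [0.4633, 0.2826, 0.2328]
contact_force: [-0.2, 1.4, -0.2]
opening: 0.0468
tcp_pos: [0.4639, 0.2806, 0.232]
contact_force: [0.4, 0.5, 1.1]
opening: 0.0469
turn [-0.     -0.0002  0.034 ] shift [ 0.0084 -0.0779  0.364 ] t 25.3 tcp [0.4639 0.2806 0.232 ] F [0.4 0.5 1.1] open 0.0469 gf 0.0
```

```bash
python3 -m jog '[[0,0,0.034,0.008,-0.078,0.02,0],[0,0,0.034,0.008,-0.078,0.1,0],[0,0,0.034,0.008,-0.078,0.18,0],[0,0,0.034,0.008,-0.078,0.22,0],[0,0,0.034,0.008,-0.078,0.24,0]]' |egrep 't_force|open|tcp'
python3 -m jog '[[0,0,0,0,0,0,0],[0,0,0,0,0,0,0],[0,0,0,0,0,0,0]]' |egrep 't_force|open|tcp'
python3 h.py .4513 .3177 .05 -68
```

```text
tcp_pos: [0.4492, 0.3167, 0.109]
contact_force: [0.8, -0.2, 0.9]
opening: 0.0468
tcp_pos: [0.4525, 0.3185, 0.1137]
contact_force: [0.4, -0.0, -0.1]
opening: 0.0466
turn [-0.0002 -0.0024 -0.0009] shift [-0.0034  0.0006  0.1274] t 26.1 tcp [0.4525 0.3185 0.1137] F [ 0.4 -0.  -0.1] open 0.0466 gf 0.0
```

```bash
python3 -m jog '[[0,0,0,-0.002,0,0.03,0],[0,0,0,-0.002,0,0.06,0],[0,0,0,-0.002,0,0.09,0],[0,0,0,-0.002,0,0.115,0],[0,0,0,-0.002,0,0.125,0]]' |egrep 't_force|open|tcp'
python3 -m jog '[[0,0,0,0,0,0,0.2],[0,0,0,0,0,0,0.3],[0,0,0,0,0,0,0.4],[0,0,0,0,0,0,1],[0,0,0,0,0,0,1]]' 20|egrep 'force|open|tcp'
python3 -m jog '[[0,0,0,0,0,0,1],[0,0,0,0,0,0,1]]' |egrep 'force|open|tcp'
python3 -m jog '[[0,0,0,0,0,-0.03,1],[0,0,0,0,0,-0.1,1],[0,0,0,0,0,-0.2,1],[0,0,0,0,0,-0.3,1],[0,0,0,0,0,-0.38,1]]' |egrep 'force|open|tcp'
```

```text
tcp_pos: [0.4487, 0.3169, 0.0471]
contact_force: [0.6, -0.3, -1.0]
opening: 0.0469
tcp_pos: [0.4506, 0.3178, 0.0499]
contact_force: [0.1, -0.2, 0.6]
opening: 0.0236
gripper_force: 20.0
tcp_pos: [0.4506, 0.3178, 0.0499]
contact_force: [0.0, -0.0, 3.3]
opening: 0.0237
gripper_force: 20.0
tcp_pos: [0.4502, 0.3177, 0.243]
contact_force: [0.2, 0.1, -1.9]
opening: 0.0235
gripper_force: 20.0
```

```bash
python3 -m jog '[[0,0,-0.45,-0.05,0.46,0,1],[0,0,-0.45,-0.05,0.46,0,1],[0,0,-0.45,-0.05,0.46,0,1],[0,0,-0.45,-0.05,0.46,0,1],[0,0,-0.45,-0.05,0.46,0,1]]' |egrep 't_force|open|tcp'
python3 -m jog '[[0,0,-0.21,0,0,0,1],[0,0,-0.21,0,0,0,1],[0,0,-0.21,0,0,0,1]]' |egrep 't_force|open|tcp'
python3 h.py .5752 -.1258 .062 -8.5
```

```text
tcp_pos: [0.5108, 0.1001, 0.2398]
contact_force: [1.5, 1.0, -1.3]
opening: 0.0238
tcp_pos: [0.5107, 0.1011, 0.2395]
contact_force: [-0.5, -0.8, -1.8]
opening: 0.0232
turn [-0.0003  0.     -0.0238] shift [-0.4222  0.2107  0.355 ] t 28.6 tcp [0.5107 0.1011 0.2395] F [-0.5 -0.8 -1.8] open 0.0232 gf 20.0
```

```bash
python3 -m jog '[[0,0,-0.024,-0.422,0.211,0,1],[0,0,-0.024,-0.422,0.211,0,1],[0,0,-0.024,-0.422,0.211,0,1],[0,0,-0.024,-0.422,0.211,0,1],[0,0,-0.024,-0.422,0.211,0,1]]' >/dev/null
python3 -m jog '[[0,0,0,0,0,0,1],[0,0,0,0,0,0,1],[0,0,0,0,0,0,1]]' |egrep 't_force|open|tcp'
python3 h.py .5752 -.1258 .062 -8.5
```

```text
tcp_pos: [0.5754, -0.1237, 0.2391]
contact_force: [-0.6, -0.4, -1.7]
opening: 0.0234
turn [-0.0005 -0.0005  0.0004] shift [-0.0044  0.0005  0.3543] t 29.4 tcp [ 0.5754 -0.1237  0.2391] F [-0.6 -0.4 -1.7] open 0.0234 gf 20.0
```

```bash
python3 -m jog '[[0,0,0,-0.004,0,0.04,1],[0,0,0,-0.004,0,0.12,1],[0,0,0,-0.004,0,0.19,1],[0,0,0,-0.004,0,0.23,1],[0,0,0,-0.004,0,0.25,1]]' |egrep 't_force|open|tcp'
python3 -m jog '[[0,0,0,0,0,0,1],[0,0,0,0,0,0,1],[0,0,0,0,0,0,1]]' |egrep 't_force|open|tcp'
python3 h.py .5752 -.1258 .062 -8.5
```

```text
tcp_pos: [0.5734, -0.1245, 0.1116]
contact_force: [0.3, 0.3, -0.9]
opening: 0.0235
tcp_pos: [0.577, -0.1273, 0.1163]
contact_force: [0.4, 0.2, -0.6]
opening: 0.0235
turn [0.0024 0.0005 0.0004] shift [ 0.0026 -0.0043  0.1086] t 30.2 tcp [ 0.577  -0.1273  0.1163] F [ 0.4  0.2 -0.6] open 0.0235 gf 20.0
```

```bash
python3 -m jog '[[0,0,0,0.001,-0.001,0.02,1],[0,0,0,0.001,-0.001,0.04,1],[0,0,0,0.001,-0.001,0.065,1],[0,0,0,0.001,-0.001,0.08,1],[0,0,0,0.001,-0.001,0.09,1]]' |egrep 't_force|open|tcp'
python3 -m jog '[[0,0,0,0,0,0,1],[0,0,0,0,0,0.003,1],[0,0,0,0,0,0.006,1],[0,0,0,0,0,0.009,1],[0,0,0,0,0,0.009,1]]' |egrep 't_force|open|tcp'
python3 h.py .5752 -.1258 .062 -8.5
```

```text
tcp_pos: [0.5739, -0.1262, 0.0673]
contact_force: [-0.5, -0.7, -1.4]
opening: 0.0231
tcp_pos: [0.5751, -0.1266, 0.0647]
contact_force: [-0.6, 0.4, -0.9]
opening: 0.0236
turn [0.0001 0.     0.0002] shift [0.0015 0.     0.0055] t 31.2 tcp [ 0.5751 -0.1266  0.0647] F [-0.6  0.4 -0.9] open 0.0236 gf 20.0
```

```bash
python3 -m jog '[[0,0,0,0.001,0,0.003,1],[0,0,0,0.001,0,0.006,1],[0,0,0,0.001,0,0.007,1],[0,0,0,0.001,0,0.007,1]]' |egrep 't_force|open|tcp'
```

```text
tcp_pos: [0.5751, -0.126, 0.0611]
contact_force: [-0.5, 0.3, -1.3]
opening: 0.0234
```

```bash
python3 -m jog '[[0,0,0,0,0,0.001,1],[0,0,0,0,0,0.002,1],[0,0,0,0,0,0.002,1]]' |egrep 't_force|open|tcp'
```

```text
tcp_pos: [0.5753, -0.1262, 0.061]
contact_force: [-1.5, -0.2, 4.8]
opening: 0.0237
```

```bash
python3 -m jog '[[0,0,0,0,0,0,0.4],[0,0,0,0,0,0,0.15],[0,0,0,0,0,0,0.15],[0,0,0,0,0,0,0.15]]' |egrep 'force|open|tcp'
python3 -m jog '[[0,0,0,0,0,-0.02,0.15],[0,0,0,0,0,-0.07,0.15],[0,0,0,0,0,-0.15,0.15],[0,0,0,0,0,-0.24,0.15],[0,0,0,0,0,-0.24,-0.4]]' |egrep 't_force|open|tcp'
python3 h.py .5888 -.0346 .1244 -8.5
```

```text
tcp_pos: [0.575, -0.126, 0.0598]
contact_force: [0.7, -0.9, 0.2]
opening: 0.0394
gripper_force: 0.0
tcp_pos: [0.5804, -0.1279, 0.1892]
contact_force: [0.9, -0.8, 0.1]
opening: 0.0448
turn [0.01   0.0021 0.0002] shift [ 0.1875 -0.0129  0.1289] t 32.8 tcp [ 0.5804 -0.1279  0.1892] F [ 0.9 -0.8  0.1] open 0.0448 gf 0.0
```

```bash
python3 -m jog '[[0,0,0,0.1,-0.003,0,-0.4],[0,0,0,0.184,-0.003,0,-0.4],[0,0,0,0.184,-0.003,0,-0.4],[0,0,0,0.184,-0.003,0,-0.4],[0,0,0,0.184,-0.003,0,-0.4]]' |egrep 't_force|open|tcp'
python3 h.py .5888 -.0346 .1244 -8.5
```

```text
tcp_pos: [0.5871, -0.0357, 0.1801]
contact_force: [-0.3, 0.3, -1.0]
opening: 0.0657
turn [-0.0001  0.0004 -0.0001] shift [0.0027 0.0031 0.1114] t 33.3 tcp [ 0.5871 -0.0357  0.1801] F [-0.3  0.3 -1. ] open 0.0657 gf 0.0
```

```bash
python3 -m jog '[[0,0,0,0.003,0.003,0.03,-0.4],[0,0,0,0.003,0.003,0.06,-0.4],[0,0,0,0.003,0.003,0.09,-0.4],[0,0,0,0.003,0.003,0.108,-0.4],[0,0,0,0.003,0.003,0.11,-0.4]]'|egrep 'tcp|t_force|open'
python3 -m jog '[[0,0,0,0,0,0,0.3],[0,0,0,0,0,0,0.4],[0,0,0,0,0,0,1],[0,0,0,0,0,0,1],[0,0,0,0,0,0,1]]' 25|egrep 'tcp|force|open'
python3 -m jog '[[0,0,0,0,0,0,1],[0,0,0,0,0,0,1]]' |egrep 'force|open|tcp'
python3 - <<'E'
from u import *
t=snapshot("top").astype(int).sum(2)//3
for n,P in(("0",[.567,-.181,.096]),("1",[.5752,-.1258,.096])):
    u=proj("top",[P])[0];x,y=u.round().astype(int);print(n,u.round(1));print(t[y-8:y+9,x-9:x+10])
E
```

```text
tcp_pos: [0.587, -0.0335, 0.1223]
contact_force: [-0.9, 0.3, 0.7]
opening: 0.0657
tcp_pos: [0.5892, -0.0336, 0.1257]
contact_force: [0.0, 0.1, -0.7]
opening: 0.0289
gripper_force: 0.0
tcp_pos: [0.5889, -0.0336, 0.1256]
contact_force: [-1.4, -0.1, 2.5]
opening: 0.026
gripper_force: 25.0
0 [373.2 218.7]
[[ 63  63  68 105 154 177 181 179 152  96 124 174 181 179 178 179 184 168
  134]
 [ 65  62  71 110 159 180 181 174 142  99 137 175 180 178 173 172 183 168
  133]
 [ 63  63  75 116 162 180 180 169 129 101 149 177 180 178 172 170 182 166
  134]
 [ 64  64  81 125 166 180 180 167 125 109 158 179 180 180 177 171 180 162
  137]
 [ 63  63  87 134 169 180 180 164 119 115 169 181 181 180 173 167 177 156
  140]
 [ 62  64  92 142 173 180 180 158 105 117 171 182 179 174 161 163 173 150
  143]
 [ 62  65  97 148 176 180 179 154  97 119 172 181 180 175 164 166 168 141
  146]
 [ 63  67 104 153 178 181 179 153  95 123 173 182 180 181 177 174 165 136
  150]
 [ 62  70 109 158 179 181 178 150  96 130 174 180 180 180 178 177 164 135
  152]
 [ 63  74 115 162 179 181 173 141  98 138 176 181 179 174 169 176 16
[... 1274 characters left out ...]
 147  72  43  67 132 198 201 121  63  61  65
   64]
 [ 72  75  83  97 148 213 225 188 135 108 134 181 212 191 107  59  63  64
   64]
 [ 66  78  93 103 132 184 223 226 206 190 206 227 220 169  92  61  63  65
   65]
 [ 63  82 104 112 120 151 194 225 233 233 232 230 198 135  76  60  64  64
   65]
 [ 60  71 100 118 123 130 154 187 212 218 215 195 145  89  63  62  66  65
   64]
 [ 77  62  81 101 110 116 128 143 162 177 175 146  96  66  60  63  63  64
   66]
 [121  91  78  82  86 104 131 150 163 175 166 123  79  64  63  64  65  64
   65]
 [164 143 125 119 123 141 165 182 186 187 169 115  75  65  64  64  64  66
   64]
 [180 177 171 168 173 184 190 193 192 190 167 108  72  65  64  65  64  65
   64]]
```

Grip in pocket 1 stands exactly where expected. Close the hatch.

```bash
python3 -m jog '[[0,0,0,-0.02,0,0,1],[0,0,0,-0.045,0,0,1],[0,0,0,-0.07,0,0,1],[0,0,0,-0.095,0,0,1],[0,0,0,-0.12,0,0,1]]' |egrep 't_force|open|tcp'
python3 -m jog '[[0,0,0,-0.03,0,0,1],[0,0,0,-0.06,0,0,1],[0,0,0,-0.085,0,0,1],[0,0,0,-0.1,0,0,1],[0,0,0,-0.11,0,0,1]]' |egrep 't_force|open|tcp'
python3 -m jog '[[0,0,0,-0.004,0,0,1],[0,0,0,-0.008,0,0,1],[0,0,0,-0.01,0,0,1],[0,0,0,-0.01,0,0,1]]' |egrep 'force|open|tcp'
```

```text
tcp_pos: [0.5796, -0.0941, 0.1256]
contact_force: [-2.0, 4.3, 5.7]
opening: 0.0254
tcp_pos: [0.5711, -0.1491, 0.1256]
contact_force: [-2.5, 2.7, 6.0]
opening: 0.0256
tcp_pos: [0.5709, -0.1502, 0.1256]
contact_force: [-1.6, 10.2, 6.4]
opening: 0.0255
gripper_force: 25.0
```

```bash
python3 -m jog '[[0,0,0,0.004,0,0,1],[0,0,0,0.004,0,0,0.4],[0,0,0,0.004,0,0,-0.4],[0,0,0,0.004,0,0,-0.4],[0,0,0,0.004,0,0,-0.4]]' |egrep 't_force|open|tcp'
python3 -m jog '[[0,0,0,0,0,-0.03,-0.4],[0,0,0,0,0,-0.1,-0.4],[0,0,0,0,0,-0.2,-0.4],[0,0,0,0,0,-0.28,-0.4],[0,0,0,0,0,-0.28,-0.4]]' |egrep 't_force|open|tcp'
python3 -m jog '[[0,0,0,0.4,-0.2,0,-0.4],[0,0,0,0.4,-0.2,0,-0.4],[0,0,0,0.4,-0.2,0,-0.4],[0,0,0,0.4,-0.2,0,-0.4],[0,0,0,0.4,-0.2,0,-0.4]]' |egrep 'time|t_force|open|tcp'
python3 - <<'E'
from u import *
import cv2
s=snapshot("top");t=s.astype(int).sum(2)//3
a=cv2.resize(cv2.imread("pics/top0.png"),(560,420),interpolation=cv2.INTER_AREA).astype(int).sum(2)//3
d=abs(t-a);print("hatch+knob region mean diff",d[190:250,320:395].mean().round(2),(d[190:250,320:395]>40).sum())
# knob top/tab dark blobs now vs start
for n,im in(("before",a),("now",t)):
    m=(im[170:260,330:430]<40).astype('uint8');k,l,st,c=cv2.connectedComponentsWithStats(m)
    print(n,[(st[i,4],(c[i]+[330,170]).round(1).tolist()) for i in range(1,k) if st[i,4]>60])
E
```

```text
tcp_pos: [0.5712, -0.1511, 0.1248]
contact_force: [0.3, 0.3, 0.6]
opening: 0.0486
tcp_pos: [0.5758, -0.1521, 0.275]
contact_force: [0.2, -0.1, 0.0]
opening: 0.0659
time_s: 37.45
tcp_pos: [0.5003, 0.0655, 0.2654]
contact_force: [-0.1, -0.1, 1.0]
opening: 0.0664
hatch+knob region mean diff 9.13 352
before [(np.int32(218), [362.2, 215.1])]
now [(np.int32(201), [362.2, 214.9])]
```

Run:
```python
from u import *
import cv2
s=snapshot("scene")[:,:,::-1]
a=cv2.resize(s[150:270,120:250],(400,369),interpolation=cv2.INTER_CUBIC);g=cv2.imread("pics/g.png")[:,:400]
b0=cv2.resize(cv2.resize(cv2.imread("pics/scene0.png"),(560,420),interpolation=cv2.INTER_AREA)[150:270,120:250],(400,369))
for n,i in(("start",b0),("pressed",g),("now",a)):
    m=(i[110:225,0:110].mean(2)<60);y,x=np.nonzero(m);print(n,m.sum(),x.mean().round(1),y.mean().round(1)+110)
```

```text
start 2997 50.9 156.6
pressed 2874 55.3 171.9
now 3124 55.3 172.0
```

The sash is still shut, the hatch is shut, and the arm is clear, so I'm handing in.

```bash
python3 -c "
from workcell import *
print(hand_in())"
```

```text
the job is handed in; nothing more can be done
None
```

I handed the job in at about 37.5 s: sash pressed fully shut (held at 24 N without moving), both steel grips set down in their rack pockets, and the hatch back at its shut stop. The grip in pocket 1 and the shut sash and hatch are confirmed by camera; the grip in pocket 0 only by feel at the pocket floor.

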